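Reload the strap dispenser

ROBOT

A 6-joint arm with a two-finger parallel gripper is mounted at the origin on the work surface. World frame = base frame: x ahead of the robot, y to its left, z up, the work surface at z = 0. Lengths are in mm, angles in rad, forces in N, time in s.
With the tool pointing down it reaches from about 300 to 775 mm from the base axis. Payload 14.6 kg.
Tool frame: the origin (TCP) lies at the very end of the fingers, on their centre line; the grasp point (between the pads) lies 19 mm behind it; z points along the fingers, y is the line along which they close (so a half turn about z gives the same grasp; the last joint's range is limited). The gripper opens to 94 mm and grips with 3 to 60 N. Pads are 16 mm wide; open, the fingers measure 119 mm over their backs; the gripper's body (75 mm by 177 mm) begins 78 mm behind the grasp point.
Start: joints at [-1.276, 0.3, 1.521, -0, 1.321, -0.067], TCP at [194.67, -514.386, 205.446] pointing down, gripper open.
Joint ranges: [-3.03, 3.03], [-0.79, 2.21], [0.23, 2.52], [-1.04, 4.18], [0, 3.07], [-2.55, 2.55]. Speed limits (rad/s): [2.22, 2.22, 2.57, 3.14, 3.14, 3.14].

INTERFACE

Orientations are given as [roll, pitch, yaw] about the fixed x, y, z axes, in that order (R = Rz(yaw) Ry(pitch) Rx(roll)).
In Python, from cell import manip, camera, get_calibration gives the robot as it stands. The module is installed in compiled form; this text tells all that it offers.
- The arm moves only by the tool jog_arm, never from a script. Its argument "plan" is one flat list of numbers, 6 for each row, row after row: the shift along the world's x, y, z in m, then the turn, a rotation vector about the world's x, y, z in degrees. A call has 1 to 20 rows; each row is the pose to reach, as a shift and turn from the pose commanded when the call began; what a row does not reach only later rows make up. A row lasts 1/10 s, in which the tool goes at most 50 mm and 8.59 degrees, less where a joint would pass 70% of its speed; a pose out of reach is approached as far as the arm can. A call with a gripper value outside its range is refused whole. "claw" is the finger opening in m, from 0 to 0.094, set as the call begins (left out, the last holds). The fingers move at their own pace and stop on an object; "force" is the grip in N (left out, the last holds). Time passes only in rows, so rows that repeat a pose let the fingers close. It gives the time, the measured TCP pose, the force, the opening and the grip force at its end, in the units of the state.
- manip.read_state(): the state, without advancing time (a new reading comes with each control period).
- camera(name): name is "scene" or "top" or "wrist"; returns (picture, depth): 400x640x3 uint8, red, green, blue; 400x640 float32, mm along the optical axis (not along the pixel's ray), 0 where there is no reading.
- get_calibration(name): a dict with "fx", "fy", "cx", "cy" (pixels), "origin" and "attitude" of the camera in the world. Camera axes: x right, y down, z forward; pixel columns grow to the right and rows downward; lengths in mm; the calibration is good to about 2 mm. The wrist camera is an equidistant fisheye: a pixel r from the principal point sees the ray r / f radians off the axis. A picture is of the moment at which its call begins: read the wrist's pose just before it. get_calibration takes no time and is no camera call; for the wrist camera it gives the pose at the moment of the call.
- manip.sign_off(): hands the job in; it is judged then, once.
The state is a dict: "clock": time; "joints": joint angles; "qd": joint speeds; "effort": joint torques, N m; "eef_pos": TCP position; "eef_rot": TCP orientation; "wrist_force": force on the tool from outside, world axes, zero at the start; "moment": the same for the moment, N m; "finger_gap": finger opening in mm; "finger_force": force on a finger pad.
Only numpy, scipy, OpenCV 4.12 (cv2) and the standard library are available. Lean on these libraries where they do the work, as an engineer would, in place of code of your own. Each camera call takes 0.05 s, during which the arm holds its last target. There are 200 camera calls.

TASK

Reload the strap dispenser: take the empty axle out by one orange end, push it through the bores of all three reels while they stand in the carton, and lift the three out together on the axle. Lay the loaded axle back in both notches of the dispenser, either way round, with all three reels hanging between the uprights, and let go; leave the jar, the dish, the mug, the tub and everything else on the bench where it stands.

Things in the scene. Friction and masses are not known exactly. Their poses are not given: they have to be found in the camera images.
- axle: the axle: straight square bar 10 x 10 mm, 200 long, 90 g, the same at both ends: bare metal in the middle, orange sleeves on the last 46 mm of each end, the outermost 8 mm a taper to a 6 mm tip. Origin at its centre; x along it (x = -100 to 100 mm), z up at the start. Starts loose in the dispenser's notches, centre line 80 mm up, about 40 mm standing out at each side
- axle_end1 (a point): tip of one end of the axle, 100 mm from its middle along +x
- axle_end2 (a point): tip of the other end of the axle, 100 mm from its middle along -x
- dispenser: grey steel strap dispenser, fixed: base 100 x 136 mm, two uprights 8 mm thick centred at y = -56 and 56 mm (104 mm clear between). Each has a U notch at x = 0, 13 mm wide, bottom 75 mm up, straight to 88, then flared at 45 degrees to 36 wide at its top, about 99 mm up; the axle lies in both at 80 mm. Origin on the table under its centre; y along the axle, x across, z up
- carton: brown cardboard carton, fixed, 92 (x) by 98 (y), 30 mm high, with three slots in a row along y, centres at y = -30, 0, 30 mm, a reel in each; the bores lie in line along y, open above the rim at both ends. A lid flap 94 mm wide stands open on its -x side, leaning out; its edge is 92 mm high, 71 mm from the middle. Origin on the table under its centre
- reel_a: grey hard plastic strap reel, 84 mm across, 24 wide, with a 25 mm round bore right through its hub. Origin at the hub's centre; its y is the bore's axis. Stands on edge in a carton slot, hub centre 52 mm above the table, 1.5 to 3 mm play each way; 40 to 85 g
- reel_b: yellow hard plastic strap reel, 84 mm across, 24 wide, with a 25 mm round bore right through its hub. Origin at the hub's centre; its y is the bore's axis. Stands on edge in a carton slot, hub centre 52 mm above the table, 1.5 to 3 mm play each way; 40 to 85 g
- reel_c: grey hard plastic strap reel, 84 mm across, 24 wide, with a 25 mm round bore right through its hub. Origin at the hub's centre; its y is the bore's axis. Stands on edge in a carton slot, hub centre 52 mm above the table, 1.5 to 3 mm play each way; 40 to 85 g
- jar: glass screw jar, 60 mm across, 85 high, standing on the table on the carton's y line, 152 mm from its middle, at one end or the other; origin under its centre
- dish: shallow steel parts dish, 88 mm across, 16 high, on the table at the carton's other end, likewise 152 mm from its middle; origin under its centre
- mug: white mug, 80 mm across, 92 high, standing about 175 mm from the dispenser's middle on the dispenser's -y side, handle pointing away from it; origin under its centre
- tin: green tub of cleaning wipes with a white lid, 70 mm across, 80 high, standing about 175 mm from the dispenser's middle on its +y side; origin under its centre
- fan: black computer case fan lying flat, 120 x 120 x 25 mm; origin under its centre
- drive: hard disk drive lying flat, 147 x 102 x 26 mm; origin under its centre
- screwdriver: screwdriver lying down, 200 mm long along its x; origin under its middle
- ssd_carton: small closed cardboard carton, 120 x 85 x 20 mm; origin under its centre
Things that resemble listed ones, but are neither listed nor needed, are in the scene too. Leave any green or purple look-alike of the reel_c alone.

How it is judged (in metres and radians):
On the way, in this order (a step that is already met when the one before it is completed fails the run):
1. the axle is pushed through all three reels while they still stand in the carton (x of reel_a in the frame of axle between -0.086 and 0.086 m and y of reel_a in the frame of axle between -0.0105 and 0.0105 m and z of reel_a in the frame of axle between -0.0105 and 0.0105 m and angle between the y axis of each of reel_a, reel_b, reel_c and the x axis of axle, either way round below 0.4 rad and x of reel_b in the frame of axle between -0.086 and 0.086 m and y of reel_b in the frame of axle between -0.0105 and 0.0105 m and z of reel_b in the frame of axle between -0.0105 and 0.0105 m and x of reel_c in the frame of axle between -0.086 and 0.086 m and y of reel_c in the frame of axle between -0.0105 and 0.0105 m and z of reel_c in the frame of axle between -0.0105 and 0.0105 m and distance of each of reel_a, reel_b, reel_c from where it was at the start of the episode below 0.015 m), for 0.1 s.
2. all three reels are lifted clear of the carton together on the axle (x of reel_a in the frame of axle between -0.086 and 0.086 m and y of reel_a in the frame of axle between -0.0105 and 0.0105 m and z of reel_a in the frame of axle between -0.0105 and 0.0105 m and angle between the y axis of each of reel_a, reel_b, reel_c and the x axis of axle, either way round below 0.4 rad and x of reel_b in the frame of axle between -0.086 and 0.086 m and y of reel_b in the frame of axle between -0.0105 and 0.0105 m and z of reel_b in the frame of axle between -0.0105 and 0.0105 m and x of reel_c in the frame of axle between -0.086 and 0.086 m and y of reel_c in the frame of axle between -0.0105 and 0.0105 m and z of reel_c in the frame of axle between -0.0105 and 0.0105 m and height (world z) of each of reel_a, reel_b, reel_c above 0.085 m), for 0.2 s.
At the end, for the whole second after the job is handed in: Axle at rest in both notches, either way round (5 mm across, 4 mm in height, 0.05 rad, middles within 37 mm along it); all three reels hang on it, centres within 42 mm of the dispenser's middle; all let go. No bystander moved 25 mm or tipped (x of reel_a in the frame of axle between -0.086 and 0.086 m and y of reel_a in the frame of axle between -0.0105 and 0.0105 m and z of reel_a in the frame of axle between -0.0105 and 0.0105 m and angle between the y axis of each of reel_a, reel_b, reel_c and the x axis of axle, either way round below 0.4 rad and x of reel_b in the frame of axle between -0.086 and 0.086 m and y of reel_b in the frame of axle between -0.0105 and 0.0105 m and z of reel_b in the frame of axle between -0.0105 and 0.0105 m and x of reel_c in the frame of axle between -0.086 and 0.086 m and y of reel_c in the frame of axle between -0.0105 and 0.0105 m and z of reel_c in the frame of axle between -0.0105 and 0.0105 m and x of axle in the frame of dispenser between -0.005 and 0.005 m and y of axle in the frame of dispenser between -0.037 and 0.037 m and z of axle in the frame of dispenser between 0.076 and 0.084 m and angle between the x axis of axle and the y axis of dispenser, either way round below 0.05 rad and y of reel_a in the frame of dispenser between -0.042 and 0.042 m and y of reel_b in the frame of dispenser between -0.042 and 0.042 m and y of reel_c in the frame of dispenser between -0.042 and 0.042 m and linear speed of each of axle, reel_a, reel_b, reel_c below 0.03 m/s and contact force between the fingers and axle below 0.2 N and contact force between the fingers and reel_a below 0.2 N and contact force between the fingers and reel_b below 0.2 N and contact force between the fingers and reel_c below 0.2 N); the robot touches nothing.
It fails at once if the jar or the dish is pushed more than 25 mm or tipped over (distance of any of jar, dish from where it was at the start of the episode above 0.025 m or angle between any of jar, dish's own z axis and vertical above 0.35 rad).
It fails at once if the mug or the tub is pushed more than 25 mm or tipped over (distance of any of mug, tin from where it was at the start of the episode above 0.025 m or angle between any of mug, tin's own z axis and vertical above 0.35 rad).
It fails at once if the fan, the drive, the screwdriver or the small carton is pushed more than 25 mm or tipped over (distance of any of fan, drive, screwdriver, ssd_carton from where it was at the start of the episode above 0.025 m or angle between any of fan, drive, ssd_carton's own z axis and vertical above 0.35 rad).
It also fails if it takes over 62 s, if anything falls off the work surface, if the arm or the gripper's body presses on something with over 40 N, if the wrist force passes 120 N, or if a joint passes its speed limit or range.

## Working session

There is one attempt and no reset: what is moved stays moved. The work goes in short steps, Python scripts to look and compute and a tool call to move; the robot and the scene stay as the last step left them, time stands still between calls to the robot, and variables do not carry over. Pictures are saved under pics/ and viewed, at most 10 in all, crops included, and the job is handed in when it is done.

Besides the shell and the picture viewer there is one more tool, called in YAML: its name, and indented under it one key for each argument. jog_arm: Moves the arm, as the interface text tells. Its arguments: {"type":"object","properties":{"plan":{"type":"array"},"claw":{"type":"number"},"force":{"type":"number"}},"required":["plan"]}

```bash
mkdir -p pics; cat > h.py <<'E'
import numpy as np, cv2
from cell import manip, camera, get_calibration
from scipy.spatial.transform import Rotation as R
def snap(n,f):
    p,d=camera(n); cv2.imwrite(f'pics/{f}.png',p[:,:,::-1]); np.save(f'pics/{f}.npy',d); return p,d
def att(c):
    a=np.array(c['attitude'],float)
    return a if a.shape==(3,3) else R.from_euler('xyz',a).as_matrix()
def world(c,d,u,v,z=None):
    # pixel -> world by depth, or by plane z
    ray=att(c)@np.array([(u-c['cx'])/c['fx'],(v-c['cy'])/c['fy'],1.])
    o=np.array(c['origin'])
    s=d if z is None else (z-o[2])/ray[2]
    return o+s*ray
E
python3 - <<'E'
from h import *
print(manip.read_state())
for n in('top','scene'):
    snap(n,n); print(n,get_calibration(n))
E
```

```text
{'clock': 0.0, 'joints': array([-1.27562885e+00,  3.00485886e-01,  1.52157577e+00, -1.77657725e-05,
        1.32065152e+00, -6.66196615e-02]), 'qd': array([ 0.00045888,  0.00048747, -0.00065508, -0.0004914 ,  0.00071635,
        0.00022943]), 'effort': array([-2.76929022e-03, -5.31802976e+01, -3.52739382e+01,  7.07623176e-02,
        2.43918254e-02, -8.99471388e-05]), 'eef_pos': array([ 194.58079156, -514.16450479,  204.88045084]), 'eef_rot': array([-3.14047347e+00, -5.74239871e-05,  3.61791513e-01]), 'wrist_force': array([-0.37881109, -0.70265062, -0.25308691]), 'moment': array([-0.0207745 , -0.03491035,  0.0336617 ]), 'finger_force': 0.0, 'finger_gap': 94.04216278774216}
top {'fx': 520.2178840153545, 'fy': 520.2178840153545, 'cx': 322.0404484152621, 'cy': 201.41022587500996, 'origin': array([ 254.43183254,  -31.23983997, 1444.6518181 ]), 'attitude': array([-3.01511272,  0.00755059, -1.56637646])}
scene {'fx': 365.8719994163383, 'fy': 365.8719994163383, 'cx': 314.28617710913215, 'cy': 201.108169872456, 'origin': array([1328.30226836,  404.87313961,  786.83709117]), 'attitude': array([-2.1738261 ,  0.02339799,  1.99967205])}
```

View pics/top.png

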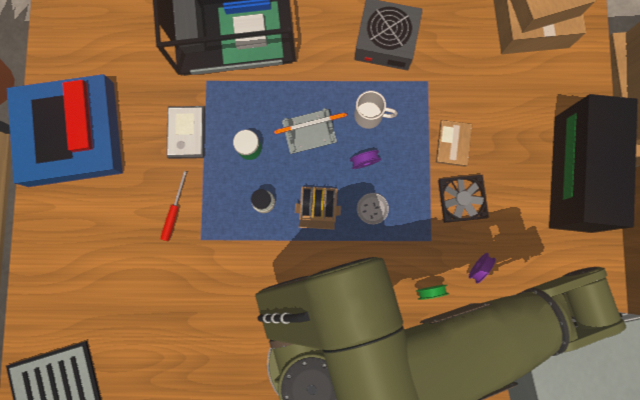

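View pics/scene.png

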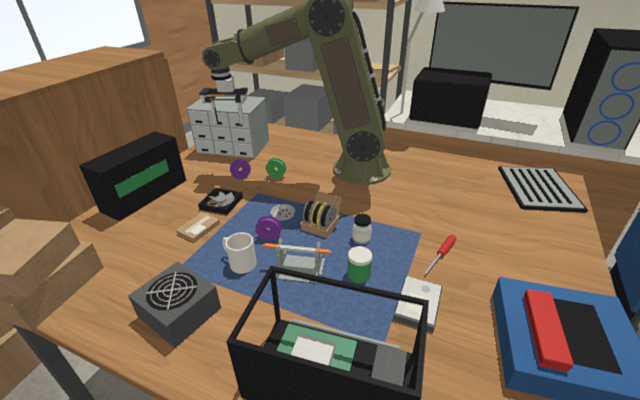

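The top view shows the axle at (310,124) with its orange ends at (275,131) and (346,116), and the carton with reels at (319,205). The jar is at (262,200), the dish (373,208), the mug (370,108) and the tub (246,143). Look-alikes are a purple reel at (365,158), another purple one at (482,267) and a green one at (432,292). The red screwdriver at (172,205) is the only other bar-shaped thing. I choose the bar with orange ends lying in the grey dispenser, and the grey/yellow/grey reels in the carton.

```bash
python3 - <<'E'
from h import *
p=cv2.imread('pics/top.png')[95:245,235:405]
cv2.imwrite('pics/topc.png',cv2.resize(p,None,fx=4,fy=4,interpolation=cv2.INTER_CUBIC)[:600])
E
```

```text
(no output)
```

View pics/topc.png

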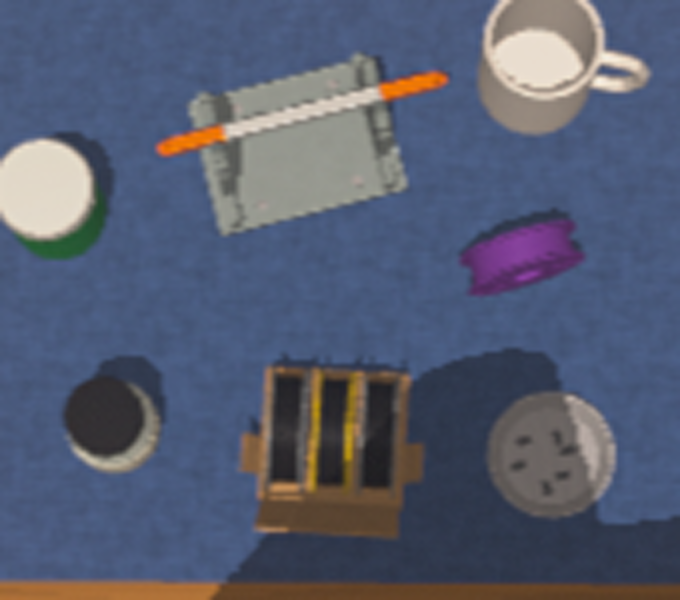

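```bash
cat > m.py <<'E'
from h import *
import sys
def fit(n,f):
    p=cv2.imread(f'pics/{f}.png'); d=np.load(f'pics/{f}.npy'); c=get_calibration(n)
    v,u=np.mgrid[:400,:640]
    ray=np.stack([(u-c['cx'])/c['fx'],(v-c['cy'])/c['fy'],np.ones_like(u,float)],-1)@att(c).T
    W=np.array(c['origin'])+ray*d[...,None]
    return p,W,c
if __name__=='__main__':
    p,W,c=fit('top','top')
    for q in [(274.25,132.5),(347,114.25)]: print('tip',world(c,None,*q,z=80))
    for a,b in [((302,187),(337.5,188.5)),((299.5,219),(335.5,219.5))]:
        print('carton rim z30',world(c,None,*a,z=30),world(c,None,*b,z=30))
    b,g,r=[p[...,i].astype(int) for i in range(3)]
    o=(r>200)&(g>60)&(g<150)&(b<80); o[:100]=0;o[150:]=0
    v,u=np.nonzero(o); P=np.array([world(c,None,*q,z=80) for q in zip(u,v)]); print('orange',len(P),P.mean(0),P[:,1].min(),P[:,1].max(),np.median(W[o][:,2]))
    m=P[:,1]>P[:,1].mean()
    print(P[m].mean(0),P[~m].mean(0))
    # carton/reels: cloud by height
    S=W[180:232,290:350].reshape(-1,3)
    for lo,hi in((84,97),(60,84),(26,33)):
        s=S[(S[:,2]>lo)&(S[:,2]<hi)]; print(lo,len(s),s.min(0) if len(s) else'',s.max(0) if len(s) else'',s.mean(0) if len(s) else'')
    for nm,(x,y) in dict(jar=(260,199),dish=(373,209),mug=(368,112),tin=(246,142)).items(): print(nm,W[y,x])
    y=(r>120)&(g>100)&(b<70); y[:180]=0;y[232:]=0;y[:,:290]=0;y[:,350:]=0
    s=W[y]; print('yellow',len(s),s.mean(0),s.min(0),s.max(0))
E
python3 m.py
```

```text
tip [614.44577068 109.29567173  80.        ]
tip [665.46216412 -86.53692799  80.        ]
carton rim z30 [474.05575477  35.56244004  30.        ] [470.2008631  -62.11012471  30.        ]
carton rim z30 [385.64555799  41.57047929  30.        ] [384.64151224 -56.71127974  30.        ]
orange 99 [641.78431196  12.84934871  80.        ] -81.1374481645463 107.34103887380572 84.84521249937688
[622.24970595  87.09942813  80.        ] [660.92822584 -59.91572911  80.        ]
84 416 [354.02248097 -51.75199349  84.03033685] [454.99120451  39.90739696  96.92198954] [417.58521129  -7.81660899  88.61300893]
60 495 [357.19427364 -52.13683424  60.03602223] [468.80358318  38.35333813  83.99833377] [411.14779029  -9.47220506  75.00501315]
26 165 [380.16536696 -60.80906129  26.03932218] [474.69753139  43.21852194  32.99033576] [426.25495458  -9.63164571  29.54218427]
jar [433.24631231 143.64602774  84.08355398]
dish [ 416.85940568 -161.61941932    3.17249304]
mug [ 694.35701912 -149.30403818    6.40121924]
tin [587.61924083 184.51613978  81.94646592]
yellow 120 [428.30368756  -4.76895612  66.53376999] [254.43183254 -31.23983997   6.77112717] [ 474.69753139   43.06094567 1444.6518181 ]
```

jog_arm:
  plan: [0.1,0.15,0.06,0,0,30,0.235,0.38,0.06,0,0,84,0.235,0.38,0.06,0,0,84,0.235,0.38,0.06,0,0,84,0.235,0.38,0.06,0,0,84,0.235,0.38,0.06,0,0,84,0.235,0.38,0.06,0,0,84,0.235,0.38,0.06,0,0,84,0.235,0.38,0.06,0,0,84,0.235,0.38,0.06,0,0,84,0.235,0.38,0.06,0,0,84,0.235,0.38,0.06,0,0,84,0.235,0.38,0.06,0,0,84,0.235,0.38,0.06,0,0,84,0.235,0.38,0.06,0,0,84,0.235,0.38,0.06,0,0,84]
  claw: 0.04

```text
clock: 1.7
eef_pos: [429.5, -134.7, 265.4]
eef_rot: [-3.142, -0.0, 1.827]
wrist_force: [-0.2, -0.1, -0.8]
finger_gap: 39.9
finger_force: 0.0
```

```bash
python3 - <<'E'
from h import *
s=manip.read_state(); print(s['clock'],s['eef_pos'],s['eef_rot'],s['joints'])
print(get_calibration('wrist'))
snap('wrist','w1')
E
```

```text
1.7 [ 429.52711638 -134.71427158  265.41698992] [-3.14153424e+00 -4.47245458e-05  1.82660516e+00] [-3.85312895e-01  3.01332427e-02  1.69488456e+00  9.15387704e-07
  1.41664842e+00 -6.41121875e-01]
{'fx': 309.70691628693146, 'fy': 309.70691628693146, 'cx': 317.1264132496182, 'cy': 201.52142583703144, 'origin': array([412.32607036, -67.2763173 , 444.52800908]), 'attitude': array([2.89898164e+00, 8.80960305e-04, 2.56405878e-01])}
```

View pics/w1.png

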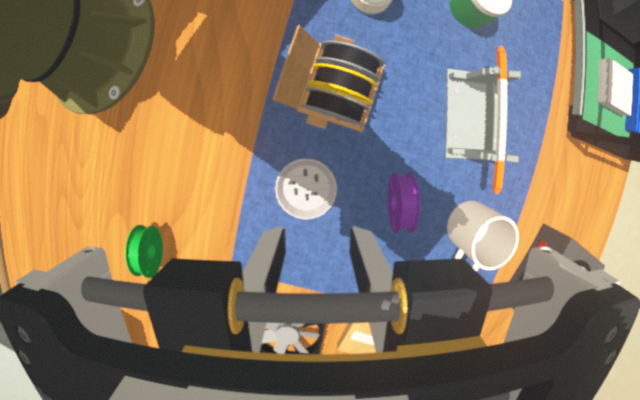

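The wrist view shows the carton at (340,85) with reels grey, yellow and grey, the flap at (298,65), the dish (306,188), the dispenser (483,115), axle tips (502,48) and (499,190), and the mug (482,235). The purple look-alike is at (403,203).

```bash
cat >> h.py <<'E'
def wcloud(c,d):
    v,u=np.mgrid[:400,:640]; x=(u-c['cx'])/c['fx']; y=(v-c['cy'])/c['fy']; r=np.hypot(x,y)+1e-9
    k=np.tan(np.minimum(r,1.5))/r
    return np.array(c['origin'])+(np.stack([x*k,y*k,np.ones_like(x)],-1)*d[...,None])@att(c).T
def wpix(c,u,v,z):
    x=(u-c['cx'])/c['fx']; y=(v-c['cy'])/c['fy']; r=np.hypot(x,y); k=np.sin(r)/r
    ray=att(c)@np.array([x*k,y*k,np.cos(r)]); o=np.array(c['origin']); return o+(z-o[2])/ray[2]*ray
E
python3 - <<'E'
from h import *
c=get_calibration('wrist'); d=np.load('pics/w1.npy'); p=cv2.imread('pics/w1.png'); W=wcloud(c,d)
for q in [(502,46),(499,192)]: print('tip',wpix(c,*q,80),W[q[1],q[0]])
hsv=cv2.cvtColor(p,cv2.COLOR_BGR2HSV); H,S,V=[hsv[...,i].astype(int) for i in range(3)]
o=(H>4)&(H<16)&(S>180)&(V>150)
reg=(np.abs(W[...,2]-80)<12)&(np.abs(W[...,0]-640)<60)&(np.abs(W[...,1]-10)<120)
P=W[o&reg]; print('orange',len(P),np.median(P[:,2]))
for m in(P[:,1]>10,P[:,1]<10): print(P[m].mean(0),P[m].min(0),P[m].max(0))
bx=(np.abs(W[...,0]-430)<50)&(np.abs(W[...,1]+10)<55)
yel=(H>20)&(H<35)&(S>130)&bx&(W[...,2]>58)
Y=W[yel]; print('yel',len(Y),Y.mean(0),Y.min(0),Y.max(0)); 
r=cv2.minAreaRect(Y[:,:2].astype(np.float32)); print(r)
gr=(S<60)&(V>60)&bx&(W[...,2]>58); G=W[gr]; print('grey',len(G),G.min(0),G.max(0))
A=np.vstack([Y,G]); r=cv2.minAreaRect(A[:,:2].astype(np.float32)); print('all',r, A[:,2].max())
# hub centre x: circle fit per reel in (x,z) of top points
from scipy.optimize import least_squares
for Q in(Y,A):
    k=Q[:,2]>60
    f=least_squares(lambda t:np.hypot(Q[k,0]-t[0],Q[k,2]-t[1])-42,[430,52],loss='soft_l1'); print('circ',f.x,np.median(abs(f.fun)))
dk=W[150:225,265:345].reshape(-1,3); dk=dk[(dk[:,2]>12)&(dk[:,2]<20)]; print('dish',cv2.minEnclosingCircle(dk[:,:2].astype(np.float32)))
pu=(H>130)&(H<155)&(S>120)&(abs(W[...,0]-560)<100); print('purple',W[pu].min(0),W[pu].max(0))
E
```

```text
tip [618.32550155 113.59650529  80.        ] [664.25347385 153.90595753  -1.27917398]
tip [671.16513604 -78.64223403  80.        ] [ 7.27816038e+02 -8.11491577e+01  2.11855026e-01]
orange 106 82.42574804475504
[615.67398173  95.77075971  82.77353433] [612.11075047  82.19448857  78.48204112] [618.49148578 109.47712222  86.2959774 ]
[657.60514744 -62.88661855  82.04648755] [650.71906135 -79.90285798  77.27180964] [665.71950163 -41.52432247  85.7903721 ]
yel 631 [428.09236092  -8.64744962  80.19685236] [388.40782642 -24.75156655  58.24617695] [467.94202543  12.99046697  94.98005614]
((428.10479736328125, -6.384794235229492), (37.00815963745117, 79.9678726196289), 88.0019760131836)
grey 2238 [387.92162939 -51.45166231  58.19573748] [470.82146055  37.03325245  96.10085545]
all ((427.81170654296875, -7.0016326904296875), (87.04407501220703, 81.35594940185547), 86.70840454101562) 96.10085545406815
circ [427.87794734  47.8832908 ] 3.2933272666919464
circ [429.5594787   46.11983446] 1.8337945886829026
dish ((418.6839904785156, -156.50933837890625), 44.262821197509766)
purple [ 526.60452052 -175.99172414    7.74115348] [572.62605199 -93.27318904  83.72899753]
```

jog_arm:
  plan: [0.1,0.03,0,0,0,0,0.23,0.07,0,0,0,0,0.23,0.07,0,0,0,0,0.23,0.07,0,0,0,0,0.23,0.07,0,0,0,0,0.23,0.07,-0.1,0,0,0,0.23,0.07,-0.1,0,0,0,0.23,0.07,-0.1,0,0,0,0.23,0.07,-0.1,0,0,0,0.23,0.07,-0.1,0,0,0]

```text
clock: 2.75
eef_pos: [660.8, -64.7, 169.1]
eef_rot: [3.137, 0.002, 1.828]
wrist_force: [0.3, -0.2, 0.5]
finger_gap: 39.8
finger_force: 0.0
```

```bash
python3 - <<'E'
from h import *
s=manip.read_state(); print(s['clock'],s['eef_pos'],s['eef_rot'],s['wrist_force'])
print(get_calibration('wrist'))
snap('wrist','w2')
E
```

```text
2.75 [660.75026215 -64.73439995 169.08069991] [3.13737275e+00 1.83464538e-03 1.82751068e+00] [ 0.33423551 -0.16271149  0.51417063]
{'fx': 309.70691628693146, 'fy': 309.70691628693146, 'cx': 317.1264132496182, 'cy': 201.52142583703144, 'origin': array([642.66423313,   2.83961358, 348.05203386]), 'attitude': array([ 2.89715685, -0.00336387,  0.25737132])}
```

View pics/w2.png

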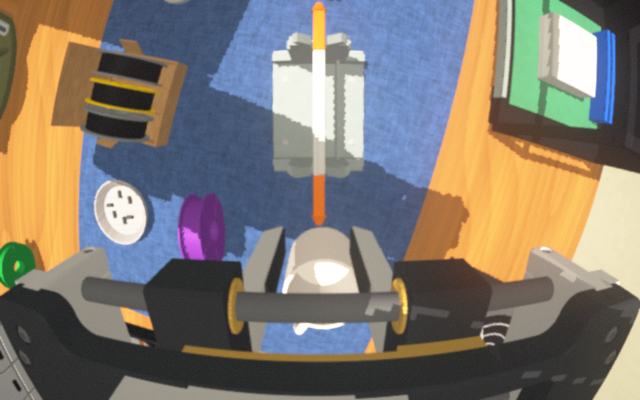

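The axle runs straight along column 319, from the tip at (319,4) to the tip at (319,222), centred between the fingers at 283 and 355. The orange/metal borders are at (319,48) and (319,176).

```bash
python3 - <<'E'
from h import *
c={'fx':309.70691628693146,'fy':309.70691628693146,'cx':317.1264,'cy':201.5214,'origin':[642.664,2.8396,348.052],'attitude':[2.89715685,-.00336387,.25737132]}
for q in [(319,4),(319,48),(319,176),(319,222)]: print(wpix(c,*q,82))
E
```

```text
[617.00035378 110.25014904  82.        ]
[627.68755609  69.51950067  82.        ]
[656.17503089 -38.57619475  82.        ]
[666.89821024 -79.08020982  82.        ]
```

jog_arm:
  plan: [-0.001,0,-0.05,0,0,0,-0.001,0,-0.108,0,0,0,-0.001,0,-0.108,0,0,0,-0.001,0,-0.108,0,0,0,-0.001,0,-0.108,0,0,0]

```text
clock: 3.3
eef_pos: [660.4, -64.7, 61.1]
eef_rot: [3.137, 0.002, 1.828]
wrist_force: [0.4, 0.1, 0.3]
finger_gap: 39.8
finger_force: 0.0
```

jog_arm:
  plan: [-0.001,0.004,0,0,0,0,-0.001,0.004,0,0,0,0,-0.001,0.004,0,0,0,0,-0.001,0.004,0,0,0,0,-0.001,0.004,0,0,0,0,-0.001,0.004,0,0,0,0,-0.001,0.004,0,0,0,0,-0.001,0.004,0,0,0,0]
  claw: 0
  force: 55

```text
clock: 4.1
eef_pos: [659.1, -60.2, 58.3]
eef_rot: [3.138, 0.001, 1.828]
wrist_force: [9.1, 2.2, -0.3]
finger_gap: 9.3
finger_force: 54.9
```

jog_arm:
  plan: [0,0,0.02,0,0,0,0,0,0.05,0,0,0,0,0,0.09,0,0,0,0,0,0.12,0,0,0,-0.03,-0.02,0.12,0,0,-3,-0.06,-0.05,0.12,0,0,-6,-0.1,-0.08,0.12,0,0,-9,-0.14,-0.11,0.12,0,0,-12,-0.18,-0.14,0.12,0,0,-15,-0.22,-0.17,0.12,0,0,-17.7,-0.243,-0.19,0.12,0,0,-17.7,-0.243,-0.19,0.12,0,0,-17.7,-0.243,-0.19,0.12,0,0,-17.7,-0.243,-0.19,0.12,0,0,-17.7]

```text
clock: 5.5
eef_pos: [415.3, -249.9, 177.5]
eef_rot: [3.141, -0.0, 1.52]
wrist_force: [-0.2, 0.4, -0.2]
finger_gap: 9.5
finger_force: 55.0
```

```bash
python3 - <<'E'
from h import *
s=manip.read_state(); print(s['clock'],s['eef_pos'],s['eef_rot'],s['wrist_force'],s['finger_gap'])
c=get_calibration('wrist'); print(c)
snap('wrist','w3'); np.save('pics/w3c.npy',c,allow_pickle=True)
E
```

```text
5.5 [ 415.27832195 -249.93291701  177.48583983] [ 3.14142182e+00 -4.56480549e-05  1.51966207e+00] [-0.21394502  0.44900498 -0.24119341] 9.476994370082519
{'fx': 309.70691628693146, 'fy': 309.70691628693146, 'cx': 317.1264132496182, 'cy': 201.52142583703144, 'origin': array([ 419.1541436 , -180.32731367,  356.55524407]), 'attitude': array([ 2.89878651e+00,  7.36840251e-04, -5.05191305e-02])}
```

View pics/w3.png

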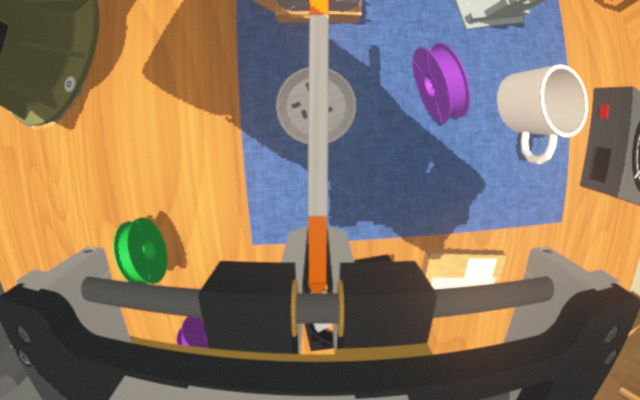

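The axle is held straight at column 318 and runs up to the carton edge at the top of the picture (319,5). The dish lies below it at (316,105).

```bash
python3 - <<'E'
from h import *
c=np.load('pics/w3c.npy',allow_pickle=True).item(); d=np.load('pics/w3.npy'); W=wcloud(c,d)
B=W[2:270,295:340].reshape(-1,3); B=B[(B[:,2]>175)&(B[:,2]<230)&(B[:,1]>-235)]
m=B.mean(0); u,s,v=np.linalg.svd(B-m); a=v[0]*np.sign(v[0][1]); print(len(B),m,a,'yaw',np.degrees(np.arctan2(a[0],a[1])),'pitch',np.degrees(np.arcsin(a[2])),s)
for y in range(-230,-60,20):
    k=abs(B[:,1]-y)<5
    if k.any(): print(y,B[k].mean(0),np.median(B[k][:,2]))
print(B[:,1].max())
E
```

```text
4501 [ 419.5732258  -174.35794432  198.44839485] [ 0.05732295  0.99626176 -0.06462657] yaw 3.293055958791398 pitch -3.705412058729783 [2335.98687675  194.75527968   44.12537523]
-230 [ 416.4188346  -230.02331402  202.02529632] 202.03307739017202
-210 [ 417.50461475 -210.01702491  200.76581217] 200.72023996940348
-190 [ 418.90990746 -190.0770939   199.41561859] 199.44889816751999
-170 [ 419.69395478 -170.03371416  198.14585578] 198.15535417004781
-150 [ 420.86469011 -150.07635238  196.88028066] 196.88471997223732
-130 [ 422.30169722 -130.06394516  195.63753145] 195.59970525776743
-110 [ 422.71234678 -113.14254239  194.42168216] 194.4632382855643
-111.09025528182535
```

jog_arm:
  plan: [0,0,-0.03,3.7,-0.2,0,0,0,-0.06,3.7,-0.2,0,0,0,-0.1,3.7,-0.2,0,0,0,-0.13,3.7,-0.2,0,0,0,-0.146,3.7,-0.2,0,0,0,-0.146,3.7,-0.2,0,0,0,-0.146,3.7,-0.2,0,0,0,-0.146,3.7,-0.2,0]

```text
clock: 6.35
eef_pos: [415.5, -250.5, 32.6]
eef_rot: [3.14, -0.064, 1.52]
wrist_force: [0.6, 0.5, -1.5]
finger_gap: 9.3
finger_force: 55.0
```

```bash
cat > ax.py <<'E'
from h import *
import sys
s=manip.read_state(); print(s['clock'],s['eef_pos'],s['eef_rot'],s['wrist_force'],s['finger_gap'])
c=get_calibration('wrist'); p,d=snap('wrist',sys.argv[1]); W=wcloud(c,d)
g=s['eef_pos']; z=g[2]+20
rel=W-g
m=(abs(rel[...,0]-rel[...,1]*.055)<25)&(rel[...,1]>12)&(rel[...,1]<190)&(abs(W[...,2]-z)<14)
m[300:]=0
B=W[m]; B=B[B[:,1]<-60]
mm=B.mean(0);u,ss,v=np.linalg.svd(B-mm,full_matrices=False);a=v[0]*np.sign(v[0][1])
print(len(B),mm,a,'yaw',np.degrees(np.arctan2(a[0],a[1])),'pitch',np.degrees(np.arcsin(a[2])),'max y',B[:,1].max())
for y in (-230,-190,-150,-110,-75): print(y,mm+a*(y-mm[1])/a[1])
E
python3 ax.py w4; python3 - <<'E'
import cv2
p=cv2.imread('pics/w4.png'); cv2.imwrite('pics/w4c.png',cv2.resize(p[0:150,220:420],None,fx=4,fy=4))
E
```

```text
6.35 [ 415.45708498 -250.54351796   32.55355131] [ 3.13999358 -0.06364368  1.51973359] [ 0.58367158  0.53594759 -1.49686102] 9.300790351541059
4578 [ 419.63924121 -176.49277772   58.26228706] [ 5.70224790e-02  9.98372495e-01 -8.93300167e-04] yaw 3.26892184035234 pitch -0.05118233621678849 max y -111.29716744884168
-230 [ 416.58315295 -230.           58.31016299]
-190 [ 418.86777034 -190.           58.27437274]
-150 [ 421.15238772 -150.           58.23858248]
-110 [ 423.43700511 -110.           58.20279223]
-75 [425.43604532 -75.          58.17147575]
```

View pics/w4c.png

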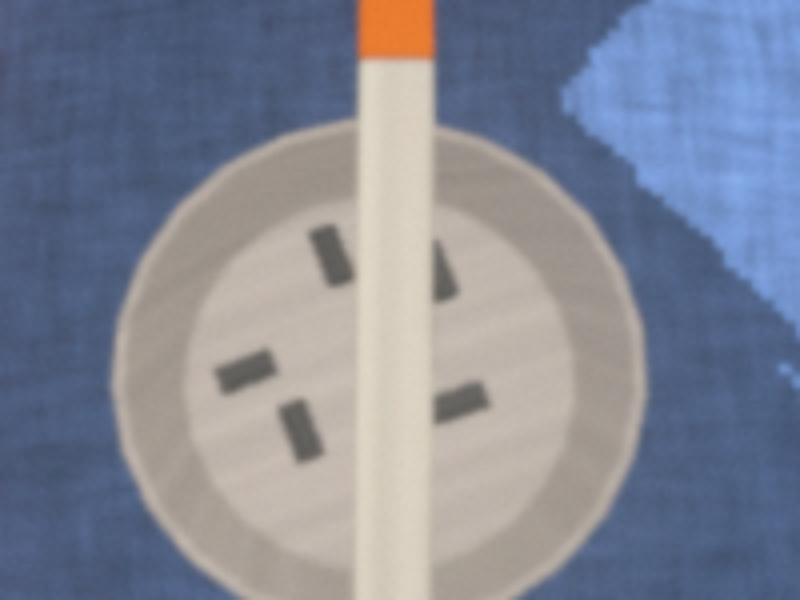

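The crop shows the axle crossing the dish, level and straight, with nothing wrong in the grip. The axle fit agrees with the carton line to about 1 mm, so I insert.

jog_arm:
  plan: [0.0005,0.01,0,0,0,0,0.001,0.02,0,0,0,0,0.0015,0.03,0,0,0,0,0.002,0.04,0,0,0,0,0.0025,0.05,0,0,0,0,0.003,0.06,0,0,0,0,0.003,0.06,0,0,0,0]

```text
clock: 7.1
eef_pos: [417.7, -189.2, 31.4]
eef_rot: [-3.141, -0.065, 1.52]
wrist_force: [-0.2, -0.8, -1.6]
finger_gap: 9.4
finger_force: 55.0
```

jog_arm:
  plan: [0.0005,0.01,0,0,0,0,0.001,0.02,0,0,0,0,0.0015,0.03,0,0,0,0,0.002,0.04,0,0,0,0,0.0025,0.05,0,0,0,0,0.003,0.06,0,0,0,0,0.003,0.06,0,0,0,0]

```text
clock: 7.8
eef_pos: [420.7, -129.3, 31.4]
eef_rot: [-3.142, -0.065, 1.52]
wrist_force: [0.9, -0.6, -0.8]
finger_gap: 9.4
finger_force: 55.0
```

jog_arm:
  plan: [0.0005,0.01,0,0,0,0,0.001,0.02,0,0,0,0,0.0015,0.03,0,0,0,0,0.002,0.037,0,0,0,0,0.002,0.042,0,0,0,0,0.002,0.042,0,0,0,0,0.002,0.042,0,0,0,0]

```text
clock: 8.5
eef_pos: [422.7, -88.4, 31.5]
eef_rot: [3.141, -0.065, 1.519]
wrist_force: [-0.1, 0.1, -0.7]
finger_gap: 9.3
finger_force: 55.0
```

```bash
python3 - <<'E'
from h import *
snap('wrist','w5'); snap('scene','s5')
a=cv2.imread('pics/w5.png')[:300,120:520]; b=cv2.imread('pics/s5.png')[150:270,240:400]
cv2.imwrite('pics/v5.png',np.vstack([cv2.resize(a,(400,300)),cv2.resize(b,(400,300),interpolation=cv2.INTER_CUBIC)]))
E
```

```text
(no output)
```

View pics/v5.png

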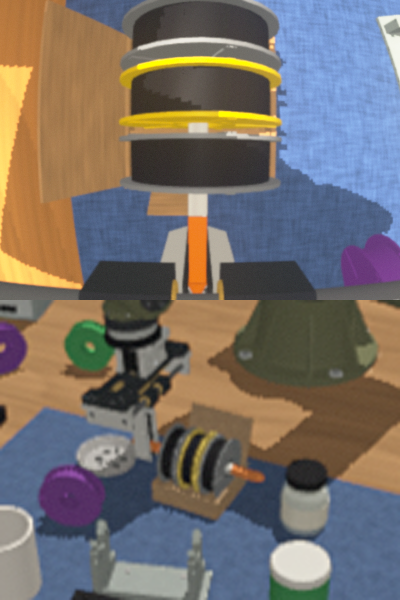

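The upper half shows the axle entering the near reel's hub, aligned at (197,200). The lower half shows the orange far end standing out on the jar side at (240,472), so it is through all three. Next I lift with a slight upward tilt.

jog_arm:
  plan: [0,0,0.001,1,0,0,0,0,0.003,2,-0.1,0,0,0,0.006,2,-0.1,0,0,0,0.009,2,-0.1,0,0,0,0.012,2,-0.1,0,0,0,0.016,2,-0.1,0,0,0,0.02,2,-0.1,0,0,0,0.02,2,-0.1,0,0,0,0.02,2,-0.1,0]

```text
clock: 9.5
eef_pos: [422.7, -88.4, 51.5]
eef_rot: [3.141, -0.1, 1.519]
wrist_force: [-1.1, 0.1, -2.8]
finger_gap: 9.6
finger_force: 55.0
```

```bash
cat > tl.py <<'E'
from h import *
import sys
s=manip.read_state(); print(s['clock'],s['eef_pos'],s['eef_rot'],s['wrist_force'],s['moment'],s['finger_gap'])
c=get_calibration('wrist'); p,d=snap('wrist',sys.argv[1]); W=wcloud(c,d)
hsv=cv2.cvtColor(p,cv2.COLOR_BGR2HSV); H,S,V=[hsv[...,i].astype(int) for i in range(3)]
g=s['eef_pos']; rx=R.from_euler('xyz',s['eef_rot']).as_matrix()[:,0]; rx=rx*np.sign(rx[1])   # along axle (+y)
D=W-g; n=np.array([rx[1],-rx[0],0]); n/=np.linalg.norm(n); t=np.array([-n[1],n[0],0])
al=D@t; la=D@n
O=(abs(la)<12)&(al>14)&(al<30)&(abs(D[...,2]-25)<25)&(S>60)&(H<16); O[300:]=0
P=np.c_[al[O],D[O][:,2],la[O]]
if len(P): print('axle top near grip: n',len(P),'pitch',np.degrees(np.arctan(np.polyfit(P[:,0],P[:,1],1)[0])),P.mean(0), 'tool pitch',np.degrees(np.arcsin(rx[2])))
# reels top heights along axle
for a in range(10,150,10):
    k=(abs(al-a)<5)&(abs(la)<45)&(D[...,2]>-20)&(D[...,2]<110); k[290:]=0
    if k.sum()>5: print(a,round(float(np.percentile(W[k][:,2],97)),1),end='; ')
Y=(H>20)&(H<35)&(S>130)&(abs(la)<50)&(al>0)&(al<160)&(D[...,2]<110)&(D[...,2]>0)
if Y.sum()>20: print('\nyellow along',np.percentile(al[Y],[3,97]),'zmax',W[Y][:,2].max())
E
python3 tl.py w6
```

```text
9.5 [422.69560539 -88.36262466  51.52743846] [ 3.14131822 -0.09950683  1.51909093] [-1.12825462  0.09272333 -2.75636661] [-0.39791435 -0.07211455 -0.01505448] 9.571675882034308
10 99.7; 20 161.3; 30 78.9; 40 108.1; 50 102.9; 60 108.5; 70 108.6; 80 103.6; 90 108.8; 100 109.2; 110 104.3; 120 108.8; 130 70.7;
```

jog_arm:
  plan: [0,0,0.01,0.5,0,0,0,0,0.02,0.5,0,0,0,0,0.03,0.5,0,0,0,0,0.04,0.5,0,0,0,0,0.055,0.5,0,0,0,0,0.07,0.5,0,0,0,0,0.085,0.5,0,0,0,0,0.095,0.5,0,0,0,0,0.1,0.5,0,0,0,0,0.1,0.5,0,0,0,0,0.1,0.5,0,0]

```text
clock: 10.65
eef_pos: [422.4, -88.3, 151.0]
eef_rot: [-3.141, -0.108, 1.519]
wrist_force: [0.1, 0.3, -3.1]
finger_gap: 9.5
finger_force: 55.0
```

```bash
python3 tl.py w7
```

```text
10.65 [422.44241797 -88.31819021 151.01722138] [-3.14054703 -0.10847972  1.51885098] [ 0.10629871  0.32114907 -3.08126708] [-0.3758751  -0.06240041 -0.08767067] 9.50714837445979
10 195.9; 20 260.9; 30 178.7; 40 208.0; 50 202.9; 60 208.6; 70 208.7; 80 203.7; 90 209.1; 100 209.6; 110 204.8; 120 209.3;
```

```bash
python3 - <<'E'
from h import *
c={'fx':309.70691628693146,'fy':309.70691628693146,'cx':317.1264,'cy':201.5214,'origin':np.array([642.664,2.8396,348.052]),'attitude':[2.89715685,-.00336387,.25737132]}
W=wcloud(c,np.load('pics/w2.npy')); 
th=np.radians(14.7); t=np.array([-np.sin(th),np.cos(th),0]); n=np.array([np.cos(th),np.sin(th),0])
D=W-np.array([659.1,-60.2,0]); al=D@t; la=D@n
k=(W[...,2]>88)&(W[...,2]<104)&(abs(la)<40)&(al>-10)&(al<170); k[230:]=0
h,e=np.histogram(al[k],bins=np.arange(-10,170,2)); print([(int(a),int(b)) for a,b in zip(e,h) if b])
for m in(al<75,al>75):
    q=k&m; print(np.percentile(al[q],[3,50,97]),la[q].mean(),np.percentile(la[q],[3,97]))
c=get_calibration('wrist'); s=manip.read_state(); W=wcloud(c,np.load('pics/w7.npy'))
D=W-s['eef_pos']; y=s['eef_rot'][2]; t=np.array([np.cos(y),np.sin(y),0]); al=D@t; la=D@np.array([np.sin(y),-np.cos(y),0])
k=(abs(la)<30)&(W[...,2]>203.5)&(W[...,2]<214); k[280:]=0
h,e=np.histogram(al[k],bins=np.arange(20,150,2)); print([(int(a),int(b)) for a,b in zip(e,h) if b])
E
```

```text
[(22, 38), (24, 96), (26, 97), (28, 101), (30, 68), (134, 111), (136, 87), (138, 92), (140, 87), (142, 44)]
[23.38873232 27.37482504 31.03561475] 1.7688370143046825 [-19.84233275  24.02338068]
[134.6994644  138.2181506  142.85848982] 1.9033765892482128 [-19.56806296  23.59886519]
[(38, 216), (40, 253), (42, 1), (44, 1), (46, 2), (48, 1), (50, 1), (52, 1), (54, 2), (56, 1), (58, 3), (60, 299), (62, 163), (68, 224), (70, 288), (72, 18), (74, 18), (76, 21), (78, 18), (80, 27), (82, 30), (84, 36), (86, 38), (88, 49), (90, 382), (92, 287), (98, 398), (100, 323), (102, 16), (104, 78), (106, 84), (108, 87), (110, 102), (112, 93), (114, 113), (116, 90), (118, 101), (120, 557), (122, 178), (124, 2)]
```

jog_arm:
  plan: [0.005,0.001,0.01,0,0,0,0.02,0.003,0.02,0,0,1,0.04,0.005,0.02,0,0,3,0.06,0.008,0.02,0,0,5,0.08,0.011,0.02,0,0,7,0.1,0.013,0.02,0,0,9,0.12,0.016,0.02,0,0,11,0.14,0.018,0.02,0,0,13,0.16,0.021,0.02,0,0,14.5,0.18,0.023,0.02,0,0,16,0.2,0.026,0.02,0,0,17,0.218,0.028,0.02,0,0,17.7,0.23,0.03,0.02,0,0,17.7,0.236,0.0304,0.02,0,0,17.7,0.236,0.0304,0.02,0,0,17.7,0.236,0.0304,0.02,0,0,17.7]

```text
clock: 12.3
eef_pos: [658.4, -58.0, 171.4]
eef_rot: [-3.141, -0.108, 1.828]
wrist_force: [-0.6, 0.8, -2.9]
finger_gap: 9.9
finger_force: 55.0
```

```bash
python3 tl.py w8;  python3 - <<'E'
from h import *
snap('scene','s8')
a=cv2.imread('pics/w8.png')[:300,120:520]; b=cv2.imread('pics/s8.png')[180:300,220:380]
cv2.imwrite('pics/v8.png',np.vstack([a,cv2.resize(b,(400,300),interpolation=cv2.INTER_CUBIC)]))
E
```

```text
12.3 [658.36049861 -58.02323182 171.38134995] [-3.14077062 -0.10847625  1.82769708] [-0.57590701  0.81575329 -2.90322037] [-0.39214223 -0.16333629  0.0427973 ] 9.924523871914792
10 215.8; 20 281.2; 30 199.1; 40 228.3; 50 223.3; 60 228.8; 70 228.9; 80 224.1; 90 229.7; 100 230.0; 110 225.1; 120 229.5;
```

View pics/v8.png

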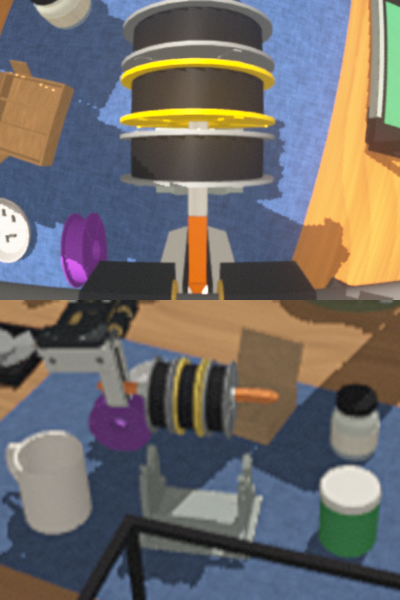

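The three reels hang level on the axle above the dispenser, (197,100) in the upper half. The scene crop shows them centred over the uprights at (150,480) and (245,480), with the mug, tub and jar standing undisturbed. Next I lower.

jog_arm:
  plan: [0,0,-0.015,0,0,0,0,0,-0.03,-0.3,0,0,0,0,-0.045,-0.5,-0.1,0,0,0,-0.06,-0.8,-0.2,0,0,0,-0.07,-0.8,-0.2,0,0,0,-0.08,-0.8,-0.2,0,0,0,-0.088,-0.8,-0.2,0,0,0,-0.095,-0.8,-0.2,0,0,0,-0.1,-0.8,-0.2,0,0,0,-0.104,-0.8,-0.2,0,0,0,-0.104,-0.8,-0.2,0,0,0,-0.104,-0.8,-0.2,0]

```text
clock: 13.6
eef_pos: [658.8, -58.0, 67.7]
eef_rot: [-3.141, -0.094, 1.828]
wrist_force: [0.2, -0.1, -4.0]
finger_gap: 9.1
finger_force: 54.9
```

jog_arm:
  plan: [0,0,-0.002,0,0,0,0,0,-0.004,0,0,0,0,0,-0.006,0,0,0,0,0,-0.008,0,0,0,0,0,-0.008,0,0,0,0,0,-0.008,0,0,0]

```text
clock: 14.2
eef_pos: [658.7, -58.0, 59.3]
eef_rot: [-3.141, -0.094, 1.828]
wrist_force: [4.0, 1.1, -4.8]
finger_gap: 9.4
finger_force: 54.9
```

```bash
python3 tl.py w9
```

```text
14.2 [658.73574923 -57.98396239  59.29334776] [-3.1411132  -0.0939078   1.82777879] [ 4.0294585   1.06398116 -4.80454353] [-0.36047579 -0.74571078 -0.11713302] 9.435999372189622
10 109.8; 20 169.0; 30 98.3; 40 115.5; 50 110.2; 60 115.7; 70 115.7; 80 110.7; 90 115.7; 100 116.1; 110 111.1; 120 115.5; 130 98.8; 140 94.9;
```

jog_arm:
  plan: [0.0005,0,-0.0005,0,0,0,0.0005,0,-0.001,0,0,0,0.0005,0,-0.0015,0,0,0,0.0005,0,-0.0015,0,0,0]

```text
clock: 14.65
eef_pos: [659.2, -58.0, 58.4]
eef_rot: [-3.141, -0.094, 1.828]
wrist_force: [-1.8, -0.3, 3.1]
finger_gap: 9.3
finger_force: 55.0
```

jog_arm:
  plan: [0.0005,0,-0.0015,0,0,0,0.0005,0,-0.0015,0,0,0,0.0005,0,-0.0015,0,0,0,0.0005,0,-0.0015,0,0,0,0.0005,0,-0.0015,0,0,0]
  claw: 0.035

```text
clock: 15.15
eef_pos: [659.7, -58.0, 56.4]
eef_rot: [-3.141, -0.094, 1.828]
wrist_force: [0.1, -0.4, 0.1]
finger_gap: 35.2
finger_force: 0.0
```

jog_arm:
  plan: [0,-0.002,0.02,0,0,0,0,-0.004,0.04,0,0,0,0,-0.008,0.08,0,0,0,0,-0.012,0.12,0,0,0,0,-0.015,0.16,0,0,0,0,-0.015,0.2,0,0,0,0,-0.015,0.2,0,0,0,0,-0.015,0.2,0,0,0]

```text
clock: 15.95
eef_pos: [659.8, -73.0, 256.8]
eef_rot: [3.141, -0.093, 1.828]
wrist_force: [-0.5, -0.2, -0.2]
finger_gap: 35.0
finger_force: 0.0
```

```bash
python3 - <<'E'
from h import *
s=manip.read_state(); print(s['clock'],s['eef_pos'],s['wrist_force'])
c=get_calibration('wrist'); p,d=snap('wrist','w10'); W=wcloud(c,d)
snap('scene','s10')
a=p[:300,120:520,::-1]; b=cv2.imread('pics/s10.png')[180:300,220:380]
cv2.imwrite('pics/v10.png',np.vstack([a,cv2.resize(b,(400,300),interpolation=cv2.INTER_CUBIC)]))
th=np.radians(14.7); t=np.array([-np.sin(th),np.cos(th),0]); n=np.array([np.cos(th),np.sin(th),0])
D=W-np.array([659.1,-60.2,0]); al=D@t; la=D@n
k=(abs(la)<30)&(W[...,2]>109)&(W[...,2]<122)&(al>10)&(al<150); k[290:]=0
h,e=np.histogram(al[k],bins=np.arange(10,150,2)); print([(int(a),int(b)) for a,b in zip(e,h) if b>20], np.percentile(W[k][:,2],95))
for lo,hi in((5,20),(145,170)):
    q=(abs(la)<14)&(abs(W[...,2]-83)<9)&(al>lo)&(al<hi); print('axle end',q.sum(),W[q][:,2].mean(),np.median(W[q][:,2]),la[q].mean())
E
```

```text
15.95 [659.77671739 -73.0071581  256.8367435 ] [-0.52410725 -0.20461803 -0.2432198 ]
[(42, 41), (64, 71), (72, 41), (74, 43), (94, 65), (102, 68), (104, 32), (124, 78)] 115.21713225564574
axle end 117 84.79729389235851 84.75622874517654 0.9176397142789797
axle end 159 84.6698017283225 84.95823042488269 0.22473632681135572
```

View pics/v10.png

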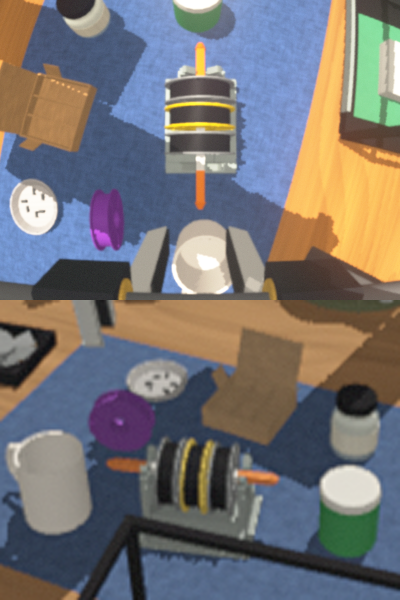

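The axle lies level in both notches, top at about 84.8 mm, with all three reels hanging between the uprights. Everything else stands where it was.

```bash
python3 -c "
from h import *
print(manip.sign_off())"
```

```text
the job is handed in; nothing more can be done
None
```

The axle is back in both dispenser notches with all three reels hanging between the uprights, released and handed in at about 16 s, with nothing else on the bench visibly disturbed; sign-off returned no verdict.

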